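# Set the banding wheel to the red line

## Robot

A 7-joint arm with a two-finger parallel gripper is mounted at the origin on the work surface. World frame = base frame: x ahead of the robot, y to its left, z up, the work surface at z = 0. Lengths are in m, angles in rad, forces in N, time in s.
With the tool pointing down it reaches from about 0.375 to 0.925 m from the base axis. Payload 3.1 kg.
Tool frame: the origin (TCP) lies between the finger pads; the fingertips stand 19 mm ahead of it and the grasp point (between the pads) is the TCP; z points along the fingers, y is the line along which they close (so a half turn about z gives the same grasp; the last joint's range is limited). The gripper opens to 85 mm and grips with 20 to 120 N. Pads are 22 mm wide; open, the fingers measure 114 mm over their backs; the gripper's body (76 mm by 85 mm) begins 54 mm behind the grasp point. The pads swing forward as they close: fully open they stand 13 mm farther back than shut.
Start: joints at [-1.437, 0.383, 0.044, 1.598, -0.018, 1.161, -0.05], TCP at [0.149, 0.633, 0.25] pointing down, gripper open.
Joint ranges: [-2.61, 2.61], [-0.41, 2.15], [-1.48, 1.57], [0, 2.5], [-1.57, 4.71], [0.05, 1.97], [-2.85, 2.85]. Speed limits (rad/s): [2.79, 2.79, 3.14, 3.14, 3.14, 3.14, 3.14].

## Interface

Orientations are given as a unit quaternion [x, y, z, w].
In Python, from bench import move_ptp, movel, move_j, move_gripper, pause, inverse_kinematics, read_camera, camera_params, MotionError, sign_off, look_for, tip_of, read_time_s, read_qpos, read_joint_vel, read_effort, read_eef_pos, read_tcp_rot, read_ft_force, read_ft_torque, read_finger_gap, read_grasp_force gives the robot as it stands. Calls block until the motion is done:
- move_ptp(position, orientation): joint-space move of the TCP to a pose.
- movel(position, orientation=None, speed=0.15): straight line of the TCP; orientation=None keeps the orientation; speed is the mean speed in m/s.
- move_j(angles): joint-space move.
- move_gripper(opening, effort=None): finger opening in m; effort is the grip in N (None keeps the last); returns when the fingers have stopped.
- pause(seconds).
- inverse_kinematics(position, orientation): joint angles nearest the present ones, or None.
- read_camera(name): name is "side" or "top"; returns the picture (384x512x3 uint8, red, green, blue); there is no depth.
- camera_params(name): a dict with "K" (3x3 intrinsics, pixels), "dist_coeffs" ([k1, k2, p1, p2, k3] as OpenCV has them; the pictures are not rectified), "camera_from_world" (4x4, takes a point from world to camera coordinates). Camera axes: x right, y down, z forward; pixel columns grow to the right and rows downward; lengths in m; the calibration is good to about 2 mm. A picture is of the moment at which its call begins. camera_params takes no time and is no camera call.
A pose or a line that the arm cannot do raises MotionError and nothing moves.
- sign_off(): hands the job in; it is judged then, once.
Trained networks look in the newest picture that a camera, given by its name, has taken for a name from the list of things; names that differ only in an ending like _2 or _b are one class to them, and where a whole thing is asked for, a point or a joint stands for the part that bears it (a point fixed in the world has none). Each returns a list of dicts, best first, with "confidence" (0 to 1); they miss things now and then, are a little off and sometimes report something else, mostly with a low value. They report only what shows in the picture. A call takes as long as a camera call. They do not tell look-alikes from the thing itself.
- look_for(camera, name): "at" ([column, row] in pixels, amid what is visible of it).
- tip_of(camera, name): "at" ([column, row] in pixels: a listed point, or the origin of a listed thing).
Readings, each from a call of its own:
- read_time_s(): time.
- read_qpos(): joint angles.
- read_joint_vel(): joint speeds.
- read_effort(): joint torques, N m.
- read_eef_pos(): TCP position.
- read_tcp_rot(): TCP orientation.
- read_ft_force(): force on the tool from outside, world axes, zero at the start.
- read_ft_torque(): the same for the moment, N m.
- read_finger_gap(): finger opening in m.
- read_grasp_force(): force on a finger pad.
Only numpy, scipy, OpenCV 4.12 (cv2) and the standard library are available. Lean on these libraries where they do the work, as an engineer would, in place of code of your own. Each camera call takes 0.05 s, during which the arm holds its last target. There are 200 camera calls.

## Task

Set the potter's banding wheel for the next stripe: with a fingertip, gently push the orange finger posts to turn the wheel, either way round, until its white index mark lines up exactly with the red line on the scale collar, then take the hand away. Only push, do not pinch or squeeze the posts. The freshly painted bowl rides round on the wheel and must not be touched, and everything else on the table stays where it is.

Things in the scene. Friction and masses are not known exactly. Their poses are not given: they have to be found in the camera images.
- wheel (a joint): Angle of the banding wheel (rad), growing counter-clockwise seen from above. It turns endlessly both ways about a fixed vertical axis, with no detents or stops; light friction (about 0.1 N m, so 1 to 2 N at a finger post) keeps it where it is left and it does not coast.
- axis (a point): The wheel's vertical axis at the level of the wheel's top face, 64 mm above the table. The wheel is a dark disc 190 mm in diameter; around it, level with its top face, lies the fixed white scale collar (196 mm inside, 250 mm outside). The green bed below is fixed to the table.
- index (a point): Outer end of the index mark: the one white radial line (6 mm wide, 48 mm long) on the dark wheel's top face. The point lies at the wheel's rim, 96.5 mm from the axis, level with the top face, and turns with the wheel.
- target (a point): Inner end of the target line: the one red radial line (6 mm wide, 26 mm long) on the fixed white scale collar, among thinner black lines every 10 degrees. The point lies 96.5 mm from the axis, level with the wheel's top face. When the index mark lines up with the target line, this point and the index point coincide.
- post_a (a point): One of three fixed orange finger posts standing on the wheel (12 mm in diameter, 28 mm tall, 78 mm from the axis, 120 degrees apart), for pushing it round. The point is half-way up, 14 mm above the wheel's top face. This post stands 60 degrees counter-clockwise of the index mark, seen from above.
- post_b (a point): The finger post opposite the index mark (180 degrees); point half-way up.
- post_c (a point): The finger post 60 degrees clockwise of the index mark; point half-way up.
- bowl_mid (a point): Freshly painted blue bowl, 80 mm across its rim, 42 mm tall, standing loose on the middle of the wheel and turning with it. The point is on its axis, half-way up (21 mm above the wheel's top face).
- mug_white_mid (a point): Bystander: white mug, 76 mm across, 82 mm tall, loose on the table; the point is on its axis about half-way up.
- mug_clay_mid (a point): Bystander: brown clay mug, 72 mm across, 88 mm tall, loose on the table; the point is on its axis about half-way up.
- jar_mid (a point): Bystander: small glaze jar with a blue cap, 60 mm across, 70 mm tall, loose on the table; the point is on its axis about half-way up.
- animal_mid (a point): Bystander: small brown clay animal, 70 mm long, 54 mm tall, loose on the table; the point is on its axis about half-way up.
- brush_mid (a point): Bystander: brush lying flat, 180 mm long, loose on the table; the point is about the middle of its handle line, 10 mm up.
- bottle_mid (a point): Bystander: brown bottle with a yellow cap, 60 mm across, 150 mm tall, loose on the table; the point is on its axis about half-way up.
- cup_mid (a point): Bystander: white cup without handle, 80 mm across, 80 mm tall, loose on the table; the point is on its axis about half-way up.
Not all that is in view belongs to the job. What is meant by the part that bears bowl_mid is not yellow, and is the smaller of those in its own colour.

How it is judged:
By the outcome, as a careful person would: the job done as asked, in the order asked, and still so for the second after the job is handed in, with the robot touching nothing.
It also fails if it takes over 45 s, if anything falls off the work surface, if the arm or the gripper's body presses on something with over 40 N, if the wrist force passes 120 N, or if a joint passes its speed limit or range.

## Working session

There is one attempt and no reset: what is moved stays moved. The work goes in short steps, each a Python script; the robot and the scene stay as the last script left them, time stands still between calls to the robot, and variables do not carry over. Pictures are saved under pics/ and viewed, at most 10 in all, crops included, and the job is handed in when it is done.

```bash
mkdir -p pics
python3 - <<'E'
from bench import *
import cv2
for c in("top","side"):
    im=read_camera(c); cv2.imwrite(f"pics/{c}0.png",cv2.cvtColor(im,cv2.COLOR_RGB2BGR))
    p=camera_params(c); print(c,p["K"],p["dist_coeffs"],p["camera_from_world"])
    for n in("bowl_mid","index","target","post_a","axis"):
        print(n,[(d["at"],round(d["confidence"],2)) for d in tip_of(c,n)][:5])
print(read_time_s(),read_tcp_rot())
E
```

```text
top [[433.22692903   0.         255.18698536]
 [  0.         433.22692903 183.63149256]
 [  0.           0.           1.        ]] [-0.16208926  0.          0.          0.          0.        ] [[-5.67256340e-03 -9.99983260e-01  1.14077842e-03 -2.44334515e-02]
 [-9.81691770e-01  5.35159277e-03 -1.90401230e-01  5.28197841e-01]
 [ 1.90391938e-01 -2.19995583e-03 -9.81705694e-01  1.33770854e+00]
 [ 0.00000000e+00  0.00000000e+00  0.00000000e+00  1.00000000e+00]]
bowl_mid [([157.2, 124.7], 0.98), ([284.2, 247.8], 0.72)]
index [([228.3, 142.6], 0.56)]
target [([210.6, 179.7], 0.67)]
post_a [([250.6, 189.5], 0.89), ([214.3, 164.9], 0.7), ([251.7, 149.8], 0.6)]
axis []
side [[477.45702291   0.         255.78457295]
 [  0.         477.45702291 195.63950422]
 [  0.           0.           1.        ]] [-0.0429579  0.         0.         0.         0.       ] [[-0.78229948 -0.62269577  0.01604701  0.38713704]
 [-0.49184759  0.60169568 -0.62932365  0.31975347]
 [ 0.38222176 -0.50021224 -0.77697763  1.30161531]
 [ 0.          0.          0.          1.        ]]
bowl_mid [([124.2, 234.2], 0.76), ([231.8, 194.7], 0.61), ([320.4, 220.5], 0.46)]
index [([198.3, 192.5], 0.58)]
target [([222.7, 224.8], 0.62)]
post_a [([254.2, 202.9], 0.69), ([212.7, 208.2], 0.61), ([226.2, 182.4], 0.58)]
axis [([230.4, 200.9], 0.82)]
0.6 [ 1.15624030e-01  9.93293050e-01 -2.11059273e-05 -2.39621793e-05]
```

View pics/top0.png

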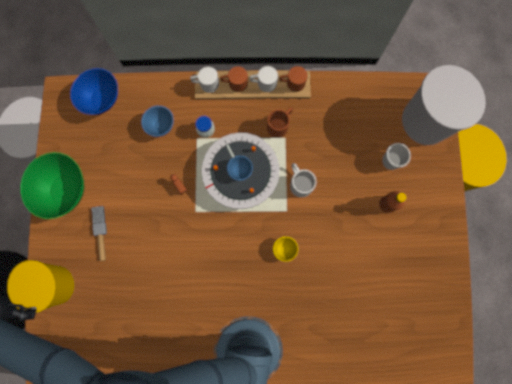

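View pics/side0.png

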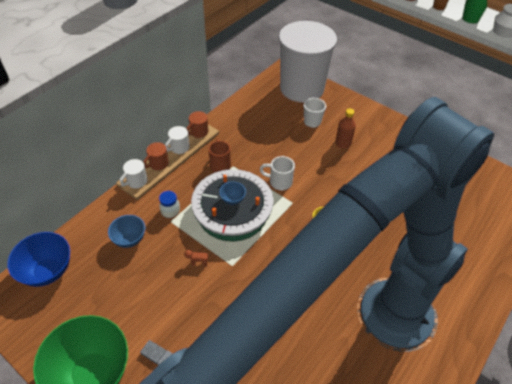

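The wheel sits at top (240,170) and side (232,205). The index points to the upper left, at about (228,145) in the top view. The red line is at about (208,185), and the posts are at (250,189), (214,165) and (251,150). Next I'll rectify both views onto the wheel plane.

```bash
cat > h.py <<'E'
from bench import *
import numpy as np, cv2
def P(c):
    p=camera_params(c); return np.array(p["K"]),np.array(p["dist_coeffs"]),np.array(p["camera_from_world"])
def proj(c,X):
    K,d,T=P(c); return cv2.projectPoints(np.float64(X).reshape(-1,1,3),cv2.Rodrigues(T[:3,:3])[0],T[:3,3],K,d)[0][:,0]
def back(c,px,z):
    K,d,T=P(c); u=cv2.undistortPoints(np.float64(px).reshape(-1,1,2),K,d)[:,0]
    r=np.c_[u,np.ones(len(u))]@T[:3,:3]; o=-T[:3,:3].T@T[:3,3]
    return o+r*((z-o[2])/r[:,2])[:,None]
def rect(c,im,ctr,half=.14,mm=.5,z=.064):
    "wheel-plane view: row = -x, col = -y (as top camera)"
    n=int(2*half*1000/mm); g=(np.arange(n)+.5)*mm/1000-half
    yy,xx=np.meshgrid(-g,-g); 
    X=np.stack([ctr[0]+xx,ctr[1]+yy,0*xx+z],-1)
    m=proj(c,X).reshape(n,n,2).astype(np.float32)
    return cv2.remap(im,m[...,0],m[...,1],cv2.INTER_CUBIC)
def polar(c,im,ctr,r0,r1,z=.064,n=3600):
    "mean colour over r0..r1 for each angle"
    a=np.arange(n)*2*np.pi/n; r=np.linspace(r0,r1,12)
    A,R=np.meshgrid(a,r,indexing="ij")
    m=proj(c,np.stack([ctr[0]+R*np.cos(A),ctr[1]+R*np.sin(A),0*A+z],-1)).reshape(n,12,2).astype(np.float32)
    return np.degrees(a),cv2.remap(im,m[...,0],m[...,1],cv2.INTER_CUBIC).astype(float).mean(1)
def peak(a,w):
    "centroid angle (deg) of the strongest peak"
    k=a[np.argmax(w)]; d=(a-k+180)%360-180; s=abs(d)<6
    ww=np.clip(w[s]-.3*w.max(),0,None); return (k+(d[s]*ww).sum()/ww.sum())%360,w.max()
E
python3 - <<'E'
from h import *
out=[]
px={"top":([228.3,142.6],[210.6,179.7],[[250.6,189.5],[214.3,164.9],[251.7,149.8]]),"side":([198.3,192.5],[222.7,224.8],[[254.2,202.9],[212.7,208.2],[226.2,182.4]])}
for c,(i,t,p) in px.items():
    po=back(c,p,.078); print(c,"index",back(c,i,.064)[0,:2].round(4),"target",back(c,t,.064)[0,:2].round(4),"posts",po[:,:2].round(4).tolist(),"mean",po.mean(0).round(4))
    im=read_camera(c)
    # collar outline: saturation-poor bright pixels in rectified view
    ctr=po.mean(0); r=rect(c,im,ctr); out.append(r)
cv2.imwrite("pics/r0.png",cv2.cvtColor(cv2.resize(np.hstack(out),(800,400)),cv2.COLOR_RGB2BGR))
for n in("mug_white_mid","mug_clay_mid","jar_mid","animal_mid"):
    d=tip_of("top",n)+tip_of("side",n); print(n,[(e["at"],round(e["confidence"],2)) for e in d])
print(back("top",[[303,182],[277,123],[204,126],[178,184]],.045).round(3))
E
```

```text
top index [0.6614 0.059 ] target [0.539  0.1146] posts [[0.5041, -0.0128], [0.584, 0.1021], [0.6328, -0.0168]] mean [0.5737 0.0241 0.078 ]
side index [0.6699 0.067 ] target [0.5312 0.1118] posts [[0.5039, -0.0017], [0.587, 0.0921], [0.6219, -0.0099]] mean [0.5709 0.0268 0.078 ]
mug_white_mid [([304.1, 182.5], 0.94), ([393.0, 196.7], 0.28), ([283.2, 172.2], 0.9)]
mug_clay_mid [([278.4, 128.0], 0.87), ([203.2, 124.2], 0.19), ([221.0, 159.3], 0.83)]
jar_mid [([200.6, 126.6], 0.85), ([167.0, 204.8], 0.62)]
animal_mid [([176.3, 189.9], 0.5), ([197.7, 256.6], 0.51), ([231.3, 194.0], 0.27)]
[[ 0.534 -0.182  0.045]
 [ 0.734 -0.101  0.045]
 [ 0.725  0.141  0.045]
 [ 0.529  0.222  0.045]]
```

View pics/r0.png

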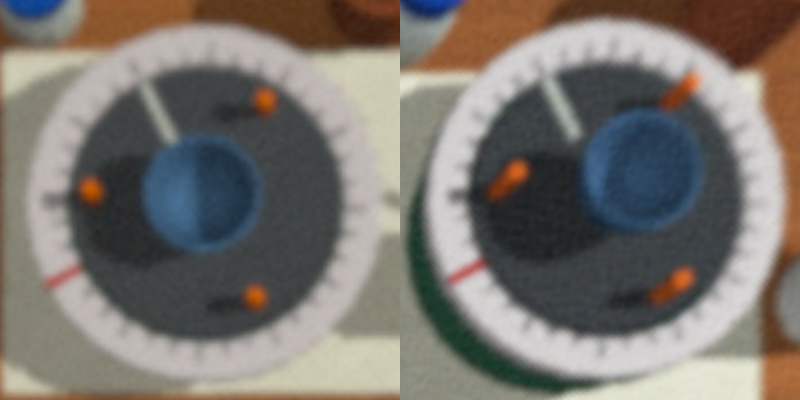

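Both views agree: the axis is at about (0.572, 0.023), the index at about 26° and the target at about 118°. That means turning about +91° CCW. I'll refine these numbers and check IK for pushing post_b, the post nearest the robot, from about 176° round to 285°.

```bash
cat >> h.py <<'E'
CTR=np.array([.572,.023,.064])
def measure(c,ctr=CTR,im=None):
    im=read_camera(c) if im is None else im
    a,w=polar(c,im,ctr,.060,.088); i=peak(a,w.min(1)-np.median(w.min(1)))
    a,w=polar(c,im,ctr,.102,.120); t=peak(a,w[:,0]-w[:,1:].mean(1))
    return i,t
def pose(th,r=.081,z=.100,flip=0):
    t=np.radians(th); f=t+np.pi*flip
    return [CTR[0]+r*np.cos(t),CTR[1]+r*np.sin(t),z],[np.cos(f/2),np.sin(f/2),0,0]
E
python3 - <<'E'
from h import *
for c in("top","side"):
    for ctr in ([.572,.023],[.574,.023],[.572,.025]): print(c,ctr,measure(c,ctr))
for f in(0,1):
    for th in(176,230,285):
        q=inverse_kinematics(*pose(th,flip=f)); print(f,th,None if q is None else np.round(q,2))
print(back("top",[[33,287]],.15),back("top",[[55,287]],0.0))
E
```

```text
top [0.572, 0.023] ((np.float64(25.97427539166194), np.float64(83.66666666666666)), (np.float64(118.26500454437637), np.float64(73.375)))
top [0.574, 0.023] ((np.float64(26.63158167467709), np.float64(83.04166666666667)), (np.float64(119.18520019359798), np.float64(72.75000000000001)))
top [0.572, 0.025] ((np.float64(24.56524973480693), np.float64(82.33333333333331)), (np.float64(118.73777660152517), np.float64(72.125)))
side [0.572, 0.023] ((np.float64(25.835952435074617), np.float64(109.08333333333334)), (np.float64(117.81424805887194), np.float64(86.04166666666666)))
side [0.574, 0.023] ((np.float64(26.592147648642285), np.float64(109.62500000000001)), (np.float64(118.76107065077395), np.float64(88.08333333333331)))
side [0.572, 0.025] ((np.float64(24.50021374114501), np.float64(109.83333333333334)), (np.float64(118.35887785968107), np.float64(84.00000000000001)))
0 176 [-0.74  0.35  0.68  2.12 -0.31  0.78  1.64]
0 230 [-0.55  0.4   0.64  2.05 -0.33  0.8   2.73]
0 285 [-0.89  1.03  1.37  1.88 -1.09  1.24 -2.03]
1 176 [-0.92  0.42  0.9   2.12 -0.46  0.8  -1.37]
1 230 [-0.85  0.56  1.03  2.06 -0.63  0.88 -0.16]
1 285 [-0.68  0.64  0.91  1.88 -0.63  0.94  0.79]
[[0.19587545 0.64266441 0.15      ]] [[0.19094567 0.64104226 0.        ]]
```

Run:
```python
from h import *
p=read_eef_pos(); 
movel([p[0],p[1],.36],speed=.2)
move_gripper(0.0,20)
pp,o=pose(174,z=.25,flip=1); move_ptp(pp,o); print(read_time_s(),np.round(read_qpos(),2),read_eef_pos())
movel(pose(174,flip=1)[0],speed=.2)
print(read_time_s(),read_ft_force(),read_finger_gap())
im=read_camera("side"); im2=read_camera("top")
cv2.imwrite("pics/a.png",cv2.cvtColor(cv2.resize(np.hstack([rect("side",im,CTR),rect("top",im2,CTR)]),(800,400)),cv2.COLOR_RGB2BGR))
print(measure("side",im=im))
```

```text
5.35 [-0.88  0.08  0.77  2.   -0.07  1.08 -1.75] [0.49173227 0.03261546 0.25018419]
6.25 [-0.42833845  0.43951068  0.15959243] 0.0001229219941115762
((np.float64(25.86038918769376), np.float64(123.91666666666666)), (np.float64(117.85018128573421), np.float64(90.16666666666667)))
```

View pics/a.png

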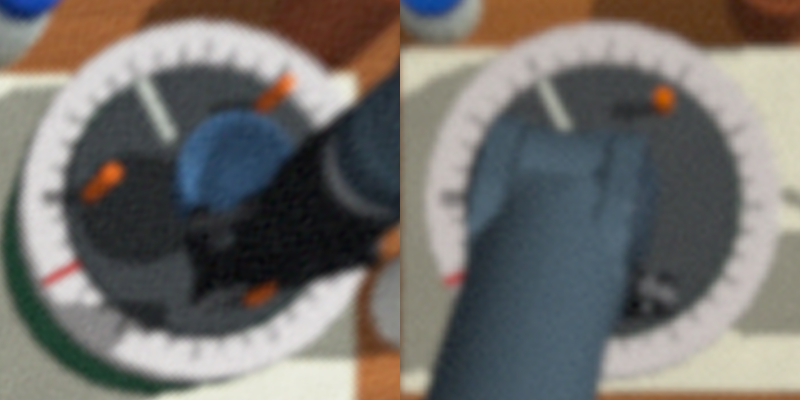

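The side camera sees both marks with the finger down behind post_b. I'll push in small arc steps with visual feedback.

```bash
cat >> h.py <<'E'
def arc(a,b,step=4,speed=.05):
    n=max(1,int(np.ceil(abs(b-a)/step)))
    for t in np.linspace(a,b,n+1)[1:]: movel(*pose(t,flip=1),speed=speed)
E
python3 - <<'E'
from h import *
th=174
for nx in(190,200,215,235,255,270):
    arc(th,nx); th=nx
    i,t=measure("side"); f=read_ft_force()
    print(th,np.round([i[0],i[1],t[0],t[1]],1),np.round(f,1),round(read_time_s(),2))
    if np.linalg.norm(f)>12 or t[0]-i[0]<12: break
E
```

```text
190 [ 25.9 121.7 117.8  88.8] [-0.1  0.3 -0.1] 7.47
200 [ 32.  121.  117.9  89.9] [-0.4  0.3 -0.2] 8.27
215 [ 47.5 119.4 117.9  63.9] [-0.5  0.3  0.7] 9.35
235 [ 68.1  90.6 117.9  57.2] [-0.8 -0.6 -0.1] 10.73
255 [ 88.9  51.5 117.8  57. ] [-0.1  0.2  0.1] 12.12
270 [104.6  52.2 117.7  84.9] [0.2 0.1 0.1] 13.2
```

Run:
```python
from h import *
th=270
arc(th,281); th=281
for k in range(3):
    i,t=measure("side"); e=t[0]-i[0]; j=measure("top")
    print(th,round(e,2),np.round([i,t,*j],1).tolist(),np.round(read_ft_force(),1),round(read_time_s(),2))
    if e<.6: break
    th+=min(e-.25,3); arc(th-.01,th,speed=.02)
im=read_camera("side"); im2=read_camera("top")
cv2.imwrite("pics/b.png",cv2.cvtColor(cv2.resize(np.hstack([rect("side",im,CTR),rect("top",im2,CTR)]),(800,400)),cv2.COLOR_RGB2BGR))
```

```text
281 1.47 [[116.4, 80.2], [117.8, 89.8], [117.1, 59.7], [118.3, 76.5]] [-0.8 -1.3  1.1] 14.05
282.21794181453464 0.97 [[116.9, 87.6], [117.9, 89.3], [117.9, 64.7], [118.3, 76.1]] [-1.7  0.4 -0.2] 14.4
282.9366537904992 0.29 [[117.6, 91.3], [117.9, 89.8], [118.4, 63.8], [118.2, 76.7]] [-2.4 -0.7  0.1] 14.75
```

View pics/b.png

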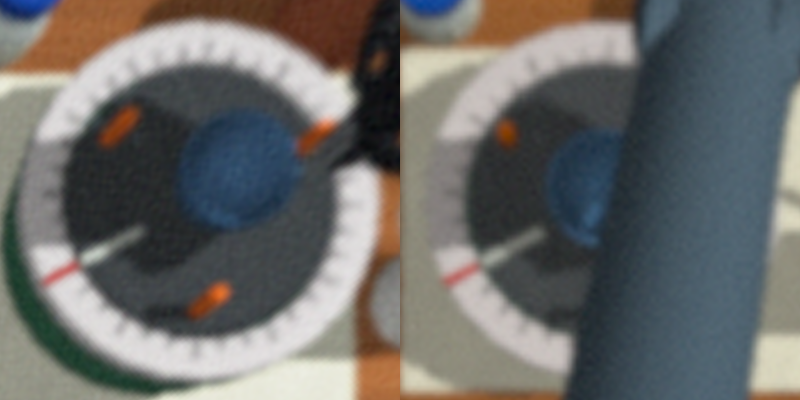

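The marks line up: the side view reads +0.3° and the top view −0.2°. I'll back off, lift and verify with a clear view.

Run:
```python
from h import *
arc(282.9,272)
p=pose(272)[0]; movel([p[0],p[1],.30],speed=.2)
o=read_tcp_rot(); move_ptp([.42,-.28,.36],o)
a=[];ims=[]
for c in("side","top"):
    im=read_camera(c); ims.append(rect(c,im,CTR)); print(c,measure(c,im=im))
cv2.imwrite("pics/c.png",cv2.cvtColor(cv2.resize(np.hstack(ims),(800,400)),cv2.COLOR_RGB2BGR))
print(read_time_s(),np.round(read_ft_force(),1))
```

```text
side ((np.float64(117.57575758475683), np.float64(78.91666666666666)), (np.float64(117.84729702261112), np.float64(83.0)))
top ((np.float64(118.36596329352889), np.float64(56.08333333333333)), (np.float64(118.27611477930536), np.float64(76.25)))
17.925 [ 0.8  0.7 -0.2]
```

View pics/c.png

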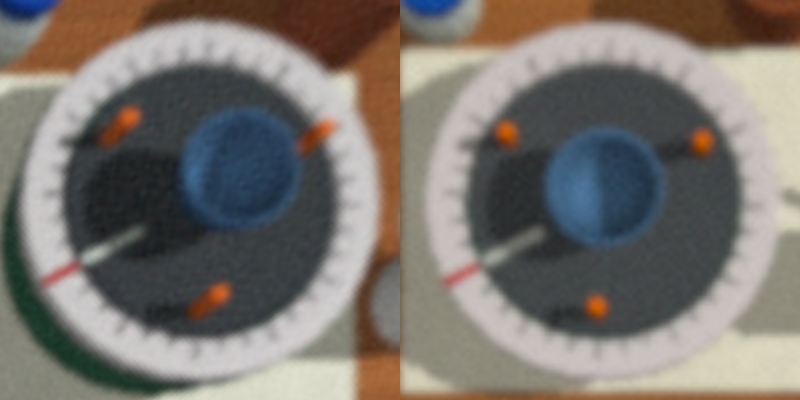

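The index mark and the red line form one straight line in both views, and the hand is clear of the wheel.

```bash
python3 -c "
from bench import *
pause(.3); print(sign_off())"
```

```text
the job is handed in; nothing more can be done
None
```

The wheel's white index mark now lines up with the red line to within about 0.3° in both camera views; I turned it about 92° counter-clockwise by pushing one post, saw no contact with the bowl, moved the hand clear and handed the job in at about 18 s.

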